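Brake the centrifuge rotor, then hold its lid open

ROBOT

A 6-joint arm with a two-finger parallel gripper is mounted at the origin on the work surface. World frame = base frame: x ahead of the robot, y to its left, z up, the work surface at z = 0. Lengths are in m, angles in rad, forces in N, time in s.
With the tool pointing down it reaches from about 0.4 to 0.825 m from the base axis. Payload 7 kg.
Tool frame: the origin (TCP) lies midway between the tips of the shut fingers; the grasp point (between the pads) lies 19 mm behind it; z points along the fingers, y is the line along which they close (so a half turn about z gives the same grasp; the last joint's range is limited). The gripper opens to 88 mm and grips with 3 to 60 N. Pads are 19 mm wide; open, the fingers measure 130 mm over their backs; the gripper's body (78 mm by 193 mm) begins 47 mm behind the grasp point.
Start: joints at [1.433, 0.359, 0.012, 0, -1.224, -0.288], TCP at [0.279, 0.615, 0.227] pointing down, gripper open.
Joint ranges: [-3.07, 3.07], [-1.43, 2.12], [-1.02, 1.25], [-3.03, 1.67], [-3.05, -0], [-3.03, 3.03]. Speed limits (rad/s): [2.39, 2.39, 3.01, 3.14, 3.14, 3.14].

INTERFACE

Orientations are given as a unit quaternion [x, y, z, w].
In Python, from cell import manip gives the robot as it stands.
- The arm moves only by the tool drive_tool, never from a script. Its argument "moves" is a list that holds one entry, the list of rows, each a list of 5 numbers: the shift along the tool's x, y, z in cm, then the turn about the tool's z in rad, then the gripper's target within -1 to 1 (fully open at 1, half-way at 0, shut at -1). In form: [[[x, y, z, spin, hand], ...]]. A call has 1 to 12 rows; each row shifts and turns the commanded pose from where the row before left it, along the tool's axes as they then stand; what a row does not reach is not made up. A row lasts 1/10 s, in which the tool goes at most 50 mm and 8.59 degrees, less where a joint would pass 70% of its speed; a pose out of reach is approached as far as the arm can. A call with a gripper value outside its range is refused whole. The fingers move at their own pace and stop on an object; "force" is the grip in N (left out, the last holds). Time passes only in rows, so rows that do not move let the fingers close. It gives the time, the measured TCP pose, the force, the opening and the grip force at its end, in the units of the state.
- manip.sense(): the state, without advancing time (a new reading comes with each control period).
- manip.read_camera(name): name is "scene" or "top" or "wrist"; returns the picture (420x560x3 uint8, red, green, blue); there is no depth.
- manip.calibration(name): a dict with "mtx" (3x3 intrinsics, pixels), "eye" and "attitude" of the camera in the world; the wrist camera has in their place "tool_from_camera" (4x4, takes a point from camera to tool coordinates, whose origin is the TCP and whose axes are the flange's). Camera axes: x right, y up, looking along -z (the intrinsics and any distortion apply to the point x, -y, -z); pixel columns grow to the right and rows downward; lengths in m; the calibration is good to about 2 mm. A picture is of the moment at which its call begins: read the wrist's pose just before it. calibration takes no time and is no camera call.
- manip.sign_off(): hands the job in; it is judged then, once.
The state is a dict: "time": time; "joint_positions": joint angles; "joint_velocities": joint speeds; "tau": joint torques, N m; "tool_pos": TCP position; "tool_rot": TCP orientation; "ft_force": force on the tool from outside, world axes, zero at the start; "moment": the same for the moment, N m; "opening": finger opening in m; "gripper_force": force on a finger pad.
Only numpy, scipy, OpenCV 4.12 (cv2) and the standard library are available. Lean on these libraries where they do the work, as an engineer would, in place of code of your own. Each camera call takes 0.05 s, during which the arm holds its last target. There are 200 camera calls.

TASK

Press the centrifuge's red brake pedal right down to its stop and keep it there for about a second to be sure the rotor stands still, then let the pedal come up, lift the yellow centrifuge lid by its front bar and hold it open at 50 degrees from shut (within 5 degrees) so that a colleague can check the rotor. The lid falls shut by itself, so do not let it drop, and finish while still holding it steady at that angle. Leave the tube rack, beaker and bottle where they are.

Things in the scene. Friction and masses are not known exactly. Their poses are not given: they have to be found in the camera images.
- centrifuge: White bench centrifuge, fixed to the bench, an open-topped shell 220 (its x) x 240 (its y) x 120 mm high with the rotor inside. Origin: centre of its underside, on the bench. Its -x face is the grey control panel and faces the robot more or less.
- cover (a joint): Angle of the yellow lid (rad): 0 shut and level (at the start), grows as the front edge rises, 0.873 = 50 degrees open, stop at 1.40. Let go, it falls shut from every angle: plain hinge, light damping, no spring. Lid and bar weigh 0.44 to 0.7 kg; 2 to 4 N at the bar lift it.
- cover_bar (a point): Middle of the lid's round dark steel front bar: 12 mm thick, level, 110 mm long along the centrifuge's y, its ends on 12 mm arms from the lid's front edge. Bar axis 48 mm in front of lid edge and shell, 128 mm above the bench when shut, nothing below it. It can roll between fingers that pinch it, so the gripper may keep pointing down. Axes: x to the hinge, y along the bar, z out of the lid's top.
- cover_hinge (a point): Middle of the lid's hinge axis, at the far side of the centrifuge (105 mm from its centre along its +x), 128 mm above the bench, along the centrifuge's y. The bar moves on a circle of radius 263 mm about it. The lid is a yellow slab 215 mm from hinge to front edge, 240 wide, 16 thick; hinge and bar lie in its mid-plane.
- brake_base: Grey cast foot of the rotor brake, fixed to the bench, 150 (its x) x 100 (its y) mm, 10 mm thick, with two 45 mm high ears that carry the pedal. Origin: centre of its underside, on the bench. It stands left or right of the centrifuge.
- brake_pedal (a joint): Angle of the red pedal (rad): 0 up at rest, grows as it is pressed down, 0.32 at its stop. A spring brings it back up; pressed at the pad it takes about 2.5 N to start and 6 N at the stop.
- brake_pad (a point): Middle of the top of the pedal's black rubber tread (50 x 60 mm), the place to press: 85 mm from the pedal's hinge, about 69 mm above the bench at rest, about 27 mm lower at the stop. The pedal is a red plate 112 x 70 x 8 mm, hinged at its far end (+x of the brake base) 34 mm above the bench, its free end towards the robot, sloping up 19 degrees at rest.
- tube_rack: Bystander: blue rack of capped test tubes, 80 x 160 mm, 95 mm high, loose. Origin: centre of its underside. It stands on the other side of the centrifuge from the brake.
- beaker: Bystander: empty glass beaker, 70 mm across, 90 mm high, loose. Origin: centre of its underside.
- reagent: Bystander: brown glass bottle, 66 mm across, 140 mm high, loose. Origin: centre of its underside.
Mind the look-alikes: they are no part of the job. Several things have the shape of the brake_base; the one meant has the colours described above.

How it is judged:
On the way, in this order (a step that is already met when the one before it is completed fails the run):
1. the brake pedal is held at its stop (above 0.29 rad) for half a second while the lid is still shut (value of joint brake_pedal above 0.29 rad and value of joint cover below 0.05 rad), for 0.5 s.
2. the pedal has come back up, the lid still shut (value of joint brake_pedal below 0.08 rad and value of joint cover below 0.05 rad), for 0.1 s.
3. the robot holds the lid open at 50 degrees, within 5 degrees (value of joint cover between 0.785 and 0.96 rad and contact force between any of the fingers, the arm and cover above 0.5 N), for 0.3 s.
At the end, for the whole second after the job is handed in: The lid stands steady (under 0.1 rad/s) at 50 degrees, within 5 degrees (0.785 to 0.960 rad), held by the robot (contact over 0.5 N) and by nothing else; the brake pedal is back up (below 0.08 rad); rack, beaker and bottle stand within 30 mm of where they were, not tipped (all of step 3 and velocity of joint cover between -0.1 and 0.1 rad/s and value of joint brake_pedal below 0.08 rad and contact force between cover and tube_rack below 0.2 N and contact force between cover and beaker below 0.2 N and contact force between cover and reagent below 0.2 N and distance of each of tube_rack, beaker, reagent from where it was at the start of the episode below 0.03 m and angle between each of tube_rack, beaker, reagent's own z axis and vertical below 0.3 rad); the arm keeps its last pose, push and grip.
It fails at once if the lid is dropped (closing faster than 3 rad/s) (velocity of joint cover below -3 rad/s).
It fails at once if the tube rack is moved more than 30 mm or tipped (distance of tube_rack from where it was at the start of the episode above 0.03 m or angle between tube_rack's own z axis and vertical above 0.3 rad).
It fails at once if the beaker is moved more than 30 mm or tipped (distance of beaker from where it was at the start of the episode above 0.03 m or angle between beaker's own z axis and vertical above 0.3 rad).
It fails at once if the brown bottle is moved more than 30 mm or tipped (distance of reagent from where it was at the start of the episode above 0.03 m or angle between reagent's own z axis and vertical above 0.3 rad).
It also fails if it takes over 61 s, if anything falls off the work surface, if the arm or the gripper's body presses on something with over 40 N, if the wrist force passes 120 N, or if a joint passes its speed limit or range.

## Working session

There is one attempt and no reset: what is moved stays moved. The work goes in short steps, Python scripts to look and compute and a tool call to move; the robot and the scene stay as the last step left them, time stands still between calls to the robot, and variables do not carry over. Pictures are saved under pics/ and viewed, at most 10 in all, crops included, and the job is handed in when it is done.

Besides the shell and the picture viewer there is one more tool, called after "Request:" as a command line: name --argument value ..., lists and objects as JSON in quotes. drive_tool: Moves the arm, as the interface text tells. Its arguments: {"type":"object","properties":{"moves":{"type":"array"},"force":{"type":"number"}},"required":["moves"]}

```bash
mkdir -p pics; ls; python3 - <<'E'
from cell import manip
import cv2
s=manip.sense();print(s)
for n in("scene","top"):
    im=manip.read_camera(n);cv2.imwrite(f"pics/{n}0.png",im[:,:,::-1]);print(n,manip.calibration(n))
print(manip.calibration("wrist"))
E
```

```text
pics
{'time': 0.0, 'joint_positions': array([ 1.43307058e+00,  3.59356240e-01,  1.10393006e-02, -3.43877534e-04,
       -1.22410011e+00, -2.88076545e-01]), 'joint_velocities': array([ 3.19265687e-05, -1.17723157e-03,  6.96608737e-04,  9.45229336e-04,
       -1.42340320e-04, -3.12731241e-05]), 'tau': array([-7.85475295e-04, -5.82718956e+01,  2.93055832e+01,  6.99716449e+00,
        6.88796034e-03, -1.61645589e-04]), 'tool_pos': array([0.27864733, 0.61425137, 0.22563513]), 'tool_rot': array([ 9.77409320e-01, -2.11353588e-01, -1.00342750e-04,  8.20212478e-04]), 'ft_force': array([ 0.30550863,  0.05469665, -0.12595332]), 'moment': array([ 0.03490949, -0.06415052,  0.06591416]), 'gripper_force': 0.0, 'opening': 0.08737410411256044}
scene {'mtx': array([[397.11336889,   0.        , 275.95847551],
       [  0.        , 397.11336889, 208.49058418],
       [  0.        ,   0.        ,   1.        ]]), 'eye': array([0.91678026, 0.49067949, 1.15157369]), 'attitude': array([0.06452599, 0.27306861, 0.9300927 , 0.23706012])}
top {'mtx': array([[514.15804711,   0.        , 280.64914026],
       [  0.        , 514.15804711, 208.4977275 ],
       [  0.        ,   0.        ,   1.        ]]), 'eye': array([ 0.34371681, -0.07686173,  1.74497487]), 'attitude': array([ 0.05490035, -0.06106018, -0.69652718,  0.71281659])}
{'mtx': array([[360.72939671,   0.        , 286.11234596],
       [  0.        , 360.72939671, 217.46640473],
       [  0.        ,   0.        ,   1.        ]]), 'tool_from_camera': array([[-3.11021514e-04,  9.68008631e-01,  2.50916707e-01,
         6.74160244e-02],
       [ 9.99999697e-01,  1.22051730e-04,  7.68678556e-04,
        -6.15197240e-04],
       [ 7.13462659e-04,  2.50916870e-01, -9.68008376e-01,
        -1.58153565e-01],
       [ 0.00000000e+00,  0.00000000e+00,  0.00000000e+00,
         1.00000000e+00]])}
```

View pics/scene0.png

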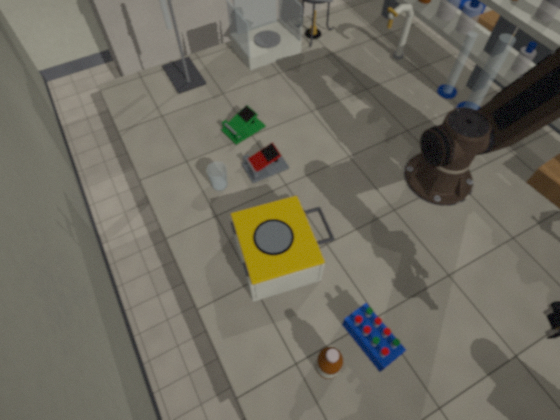

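View pics/top0.png

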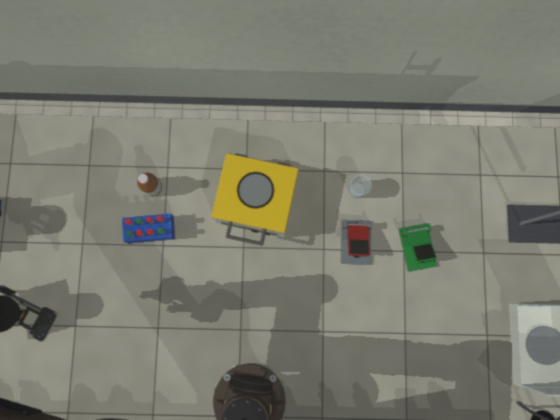

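The top view shows the yellow lid at about (255,193) with its bar at (247,238), the rack at (148,228), the bottle at (148,183) and the beaker at (360,186). There are two brake-shaped things: a red pedal on a grey foot at (357,241) and a green one at (418,247). The red and grey one fits the description. I'll confirm it in a crop and measure.

```bash
cat > h.py <<'E'
import numpy as np, cv2
from scipy.spatial.transform import Rotation as R
from cell import manip
def cam(n,s=None):
    c=manip.calibration(n);K=c["mtx"]
    if n=="wrist":
        T=c["tool_from_camera"];Rt=R.from_quat(s["tool_rot"]).as_matrix()
        return K,Rt@T[:3,3]+s["tool_pos"],Rt@T[:3,:3]
    return K,c["eye"],R.from_quat(c["attitude"]).as_matrix()
def ray(C,px,z):
    K,e,A=C;d=A@(np.array([1,-1,-1])*(np.linalg.inv(K)@[*px,1]))
    return e+d*(z-e[2])/d[2]
def proj(C,P):
    K,e,A=C;p=K@((A.T@(np.array(P)-e))*[1,-1,-1]);return p[:2]/p[2]
def blobs(im,lo,hi,amin=60):
    m=cv2.inRange(cv2.cvtColor(im,cv2.COLOR_RGB2HSV),lo,hi)
    cs,_=cv2.findContours(m,cv2.RETR_EXTERNAL,cv2.CHAIN_APPROX_NONE)
    return [c for c in cs if cv2.contourArea(c)>amin]
E
python3 - <<'E'
from h import *
im=cv2.imread("pics/top0.png")[:,:,::-1].copy();C=cam("top")
y=max(blobs(im,(20,150,100),(35,255,255)),key=cv2.contourArea)
b=cv2.boxPoints(cv2.minAreaRect(y));L=np.array([ray(C,p,.136) for p in b]);print("lid",b.round(1).tolist(),L.round(4).tolist(),L.mean(0))
for c in blobs(im,(0,150,60),(8,255,255),100):
    r=cv2.minAreaRect(c);print("red",r,ray(C,r[0],.065))
def px(p,z):print(p,ray(C,p,z).round(3))
for p in[(357,250)]:px(p,.069)
px((247,238),.128);px((360,180),.09);px((148,181),.14);px((148,228),.095)
a=cv2.resize(im[150:290,190:450],None,fx=3,fy=3,interpolation=3)
cv2.imwrite("pics/crop1.png",a[:,:,::-1])
E
```

```text
lid [[211.10000610351562, 216.6999969482422], [224.89999389648438, 152.5], [297.79998779296875, 168.10000610351562], [284.1000061035156, 232.39999389648438]] [[0.5788, 0.1311, 0.136], [0.7893, 0.096, 0.136], [0.7433, -0.1403, 0.136], [0.5345, -0.1004, 0.136]] [ 0.66147827 -0.00339915  0.136     ]
red ((357.5, 232.5), (13.0, 19.0), 90.0) [ 0.5481971  -0.34313895  0.065     ]
(357, 250) [ 0.49  -0.341  0.069]
(247, 238) [0.515 0.016 0.128]
(360, 180) [ 0.72  -0.348  0.09 ]
(148, 181) [0.688 0.336 0.14 ]
(148, 228) [0.543 0.338 0.095]
```

View pics/crop1.png

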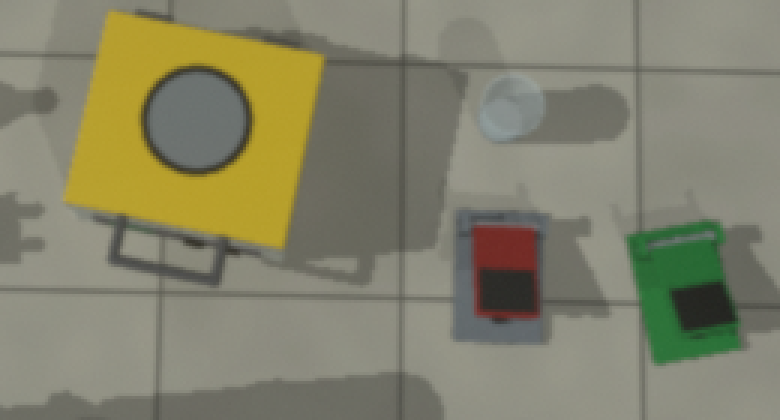

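The crop confirms it: red pedal with a black tread at (508,292) on a grey foot. The neighbour is green all over, foot included, so it's a decoy. First I spin the gripper to the bar's direction with the fingers shut.

Request:
drive_tool --moves '[[[0,0,0,0.147,-1],[0,0,0,0.147,-1],[0,0,0,0.147,-1],[0,0,0,0.147,-1],[0,0,0,0.147,-1],[0,0,0,0.147,-1],[0,0,0,0.147,-1],[0,0,0,0.147,-1],[0,0,0,0.147,-1]]]' --force 20

```text
time: 1.0
tool_pos: [0.2787, 0.6145, 0.226]
tool_rot: [-0.639, 0.769, -0.0, -0.0]
ft_force: [0.8, 0.8, -0.4]
opening: 0.021
gripper_force: 0.0
```

Request:
drive_tool --moves '[[[4.2,-2.5,0,0,-1],[4.2,-2.5,0,0,-1],[4.2,-2.5,0,0,-1],[4.2,-2.5,0,0,-1],[4.2,-2.5,0,0,-1],[4.2,-2.5,0,0,-1],[4.2,-2.5,0,0,-1],[4.2,-2.5,0,0,-1],[0,0,0,0,-1],[0,0,0,0,-1]]]'

```text
time: 2.0
tool_pos: [0.4165, 0.2475, 0.2266]
tool_rot: [-0.64, 0.768, 0.0, 0.0]
ft_force: [-0.3, 0.7, -0.3]
opening: 0.0004
gripper_force: 0.0
```

Request:
drive_tool --moves '[[[4.7,-1.5,0,0,-1],[4.7,-1.5,0,0,-1],[4.7,-1.5,0,0,-1],[4.7,-1.5,0,0,-1],[4.7,-1.5,0,0,-1],[4.7,-1.5,0,0,-1],[4.7,-1.5,0,0,-1],[4.7,-1.5,0,0,-1],[4.7,-1.5,0,0,-1],[4.7,-1.5,0,0,-1],[3,-1,0,0,-1],[0,0,0,0,-1]]]'

```text
time: 3.2
tool_pos: [0.486, -0.2741, 0.2253]
tool_rot: [-0.641, 0.768, 0.001, -0.001]
ft_force: [0.2, 0.3, -0.3]
opening: 0.0003
gripper_force: 0.0
```

```bash
python3 - <<'E'
from h import *
s=manip.sense();im=manip.read_camera("wrist");cv2.imwrite("pics/w1.png",im[:,:,::-1]);C=cam("wrist",s)
print(s["tool_pos"],s["ft_force"],"tcp px",proj(C,s["tool_pos"]),"pad est px",proj(C,(.499,-.349,.069)))
T=cam("top");print(ray(T,(359.3,247.3),.069))
for c in blobs(im,(0,140,50),(8,255,255),100):
    r=cv2.minAreaRect(c);print("red",r,ray(C,r[0],.064))
E
```

```text
[ 0.48603599 -0.27412103  0.22529755] [ 0.19159415  0.29097749 -0.28711612] tcp px [287.18746217 269.86784254] pad est px [255.04327704 118.09840079]
[ 0.49917322 -0.34828952  0.069     ]
red ((232.0, 126.99999237060547), (85.50662994384766, 113.74734497070312), 78.69007110595703) [ 0.52032327 -0.34547844  0.064     ]
```

View pics/w1.png

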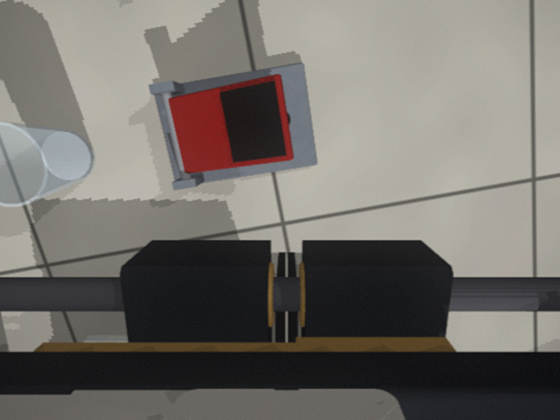

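The wrist view shows the tread centre at (254,121), which agrees with the estimate to within 3 px. I'll move over it and come down to just above it.

Request:
drive_tool --moves '[[[3.45,-1.3,0,0,-1],[3.45,-1.3,0,0,-1],[0,0,4,0,-1],[0,0,4,0,-1],[0,0,3,0,-1],[0,0,2.5,0,-1],[0,0,0,0,-1],[0,0,0,0,-1]]]'

```text
time: 4.05
tool_pos: [0.4993, -0.3433, 0.092]
tool_rot: [-0.642, 0.767, 0.0, -0.0]
ft_force: [0.3, -0.7, 0.2]
opening: 0.0005
gripper_force: 0.0
```

Request:
drive_tool --moves '[[[0,0,1,0,-1],[0,0,1,0,-1],[0,0,0.7,0,-1],[0,0,0.7,0,-1],[0,0,0.4,0,-1],[0,0,0.3,0,-1],[0,0,0,0,-1]]]'

```text
time: 4.75
tool_pos: [0.4978, -0.3444, 0.0502]
tool_rot: [-0.641, 0.767, 0.0, -0.0]
ft_force: [-3.2, 0.0, 5.6]
opening: 0.0004
gripper_force: 2.5
```

Request:
drive_tool --moves '[[[0,0,0.4,0,-1],[0,0,0.3,0,-1],[0,0,0.3,0,-1],[0,0,0,0,-1],[0,0,0,0,-1]]]'

```text
time: 5.25
tool_pos: [0.4979, -0.3446, 0.0424]
tool_rot: [-0.642, 0.767, -0.0, -0.0]
ft_force: [-8.2, 3.7, 19.6]
opening: 0.0005
gripper_force: 9.7
```

The force has jumped well past 6 N, so the pedal is on its stop. I'll hold it there, then lift.

Request:
drive_tool --moves '[[[0,0,0.1,0,-1],[0,0,0,0,-1],[0,0,0,0,-1],[0,0,0,0,-1],[0,0,0,0,-1],[0,0,0,0,-1],[0,0,0,0,-1],[0,0,0,0,-1],[0,0,0,0,-1],[0,0,0,0,-1],[0,0,0,0,-1],[0,0,0,0,-1]]]'

```text
time: 6.45
tool_pos: [0.4979, -0.3446, 0.0422]
tool_rot: [-0.642, 0.767, -0.0, -0.0]
ft_force: [-10.3, 5.4, 26.4]
opening: 0.0004
gripper_force: 12.9
```

Request:
drive_tool --moves '[[[0,0,-0.7,0,-1],[0,0,-1,0,-1],[0,0,-1.5,0,-1],[0,0,-3,0,-1],[0,0,-4,0,-1],[0,0,-4,0,-1],[0,0,-4,0,-0.2],[0,0,0,0,-0.2]]]'

```text
time: 7.25
tool_pos: [0.5014, -0.3458, 0.2282]
tool_rot: [-0.642, 0.767, -0.005, 0.002]
ft_force: [-0.1, -0.1, 0.1]
opening: 0.0113
gripper_force: 0.0
```

Request:
drive_tool --moves '[[[-4.8,0.9,0,0,-0.2],[-4.8,0.9,0,0,-0.2],[-4.8,0.9,0,0,-0.2],[-4.8,0.9,0,0,-0.2],[-4.8,0.9,0,0,-0.2],[-4.8,0.9,0,0,-0.2],[-4.8,0.9,0,0,-0.2],[-4.8,0.9,0,0,-0.2],[-4.8,0.9,0,0,-0.2],[0,0,0,0,-0.2],[0,0,0,0,-0.2]]]'

```text
time: 8.35
tool_pos: [0.495, 0.0965, 0.2213]
tool_rot: [-0.643, 0.766, 0.0, -0.0]
ft_force: [-0.0, -0.3, 0.0]
opening: 0.0349
gripper_force: 0.0
```

```bash
python3 - <<'E'
from h import *
s=manip.sense();im=manip.read_camera("wrist");cv2.imwrite("pics/w2.png",im[:,:,::-1]);C=cam("wrist",s)
print(s["tool_pos"],s["opening"],"bar est px",proj(C,(.5095,.0238,.128)),[proj(C,(.5095+k*.055*.177,.0238+k*.055*.984,.128)) for k in(-1,1)])
t=manip.read_camera("top");cv2.imwrite("pics/t2.png",t[:,:,::-1])
E
```

```text
[0.49502898 0.096542   0.22126017] 0.034888182065801326 bar est px [246.6337712  119.93046234] [array([244.46439469,  30.1566543 ]), array([248.56973994, 200.04531773])]
```

View pics/w2.png

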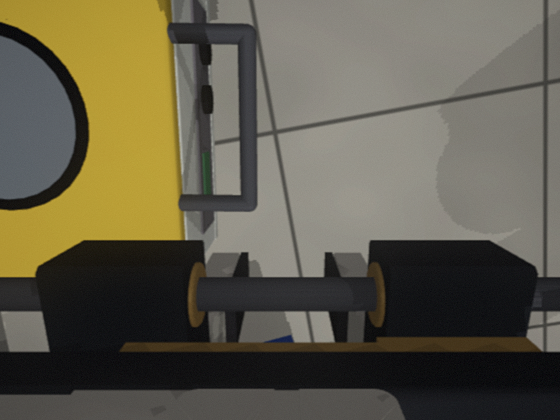

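The wrist view shows the bar upright in the picture at column 248, rows 34 to 203. That's within 2 px of the estimate and already square to the fingers. I'll go above it.

Request:
drive_tool --moves '[[[3.4,-1.3,0,0,-0.2],[3.4,-1.3,0,0,-0.2],[0,0,3,0,-0.2],[0,0,3,0,-0.2],[0,0,0,0,-0.2],[0,0,0,0,-0.2]]]'

```text
time: 9.05
tool_pos: [0.5089, 0.0225, 0.162]
tool_rot: [-0.641, 0.768, -0.0, -0.0]
ft_force: [0.8, -0.1, 0.5]
opening: 0.0349
gripper_force: 0.0
```

```bash
python3 - <<'E'
from h import *
s=manip.sense();R0=R.from_quat(s["tool_rot"]).as_matrix()
print(s["tool_pos"],"bar in tool cm",100*R0.T@(np.array([.5085,.025,.128])-s["tool_pos"]))
im=manip.read_camera("wrist");cv2.imwrite("pics/w3.png",im[:,:,::-1]);
E
```

```text
[0.50887155 0.02246225 0.16202047] bar in tool cm [-0.24619138  0.08039342  3.40185748]
```

View pics/w3.png

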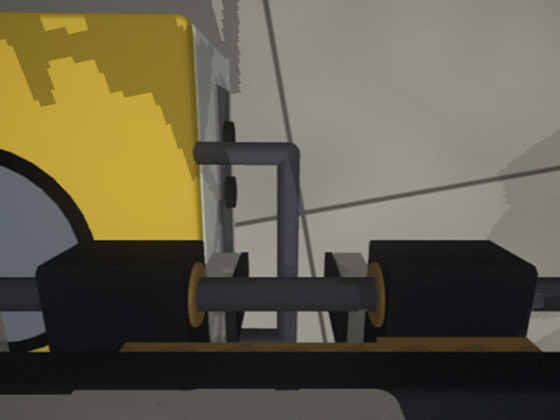

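The bar (column 289) runs midway between the fingertips (245 and 327), and the left finger clears the lid edge. Now I descend and grip.

Request:
drive_tool --moves '[[[-0.1,0,1.5,0,-0.2],[0,0,1.5,0,-0.2],[0,0,1.3,0,-0.2],[0,0,1,0,-0.2],[0,0,0,0,-0.2]]]'

```text
time: 9.6
tool_pos: [0.509, 0.0246, 0.1085]
tool_rot: [-0.641, 0.767, 0.0, -0.0]
ft_force: [-0.1, 0.7, 0.2]
opening: 0.0351
gripper_force: 0.0
```

Request:
drive_tool --moves '[[[0,0,0,0,-1],[0,0,0,0,-1],[0,0,0,0,-1],[0,0,0,0,-1],[0,0,0,0,-1]]]' --force 25

```text
time: 10.1
tool_pos: [0.5087, 0.0248, 0.1091]
tool_rot: [-0.641, 0.767, 0.0, 0.0]
ft_force: [-3.8, 2.5, 6.1]
opening: 0.0109
gripper_force: 25.0
```

Opening 11 mm at 25 N, so the bar is gripped. I lift along the arc, half way first.

Request:
drive_tool --moves '[[[0,-0.02,-1.15,0,-1],[0,-0.08,-1.14,0,-1],[0,-0.13,-1.14,0,-1],[0,-0.17,-1.14,0,-1],[0,-0.22,-1.12,0,-1],[0,-0.27,-1.12,0,-1],[0,-0.32,-1.1,0,-1],[0,-0.37,-1.09,0,-1],[0,-0.42,-1.07,0,-1],[0,-0.46,-1.05,0,-1],[0,0,0,0,-1],[0,0,0,0,-1]]]'

```text
time: 11.3
tool_pos: [0.5319, 0.0203, 0.2203]
tool_rot: [-0.641, 0.767, 0.001, -0.001]
ft_force: [-6.6, 5.5, 0.2]
opening: 0.0114
gripper_force: 25.0
```

Request:
drive_tool --moves '[[[0,-0.5,-1.03,0,-1],[0,-0.56,-1.0,0,-1],[0,-0.6,-0.98,0,-1],[0,-0.63,-0.95,0,-1],[0,-0.68,-0.93,0,-1],[0,-0.72,-0.9,0,-1],[0,-0.76,-0.86,0,-1],[0,-0.79,-0.83,0,-1],[0,-0.83,-0.79,0,-1],[0,-0.86,-0.76,0,-1],[0,0,0,0,-1],[0,0,0,0,-1]]]'

```text
time: 12.5
tool_pos: [0.6, 0.0073, 0.3133]
tool_rot: [-0.642, 0.767, -0.0, -0.0]
ft_force: [-13.7, 4.5, 12.2]
opening: 0.0111
gripper_force: 25.0
```

Request:
drive_tool --moves '[[[0,0,0,0,-1],[0,0,0,0,-1],[0,0,0,0,-1],[0,0,0,0,-1],[0,0,0,0,-1]]]'

```text
time: 13.0
tool_pos: [0.5998, 0.0073, 0.3132]
tool_rot: [-0.642, 0.767, -0.0, -0.0]
ft_force: [-13.0, 3.8, 13.3]
opening: 0.0114
gripper_force: 25.0
```

```bash
python3 - <<'E'
from h import *
s=manip.sense();p=s["tool_pos"];print(p,s["ft_force"],s["gripper_force"],s["opening"])
h=np.array([.5085,.025])+.263*np.array([.984,-.177])
d=(h-p[:2])@[.984,-.177];z=p[2]+.019-.128
print(np.degrees(np.arctan2(z,d)),np.hypot(z,d),np.degrees(np.arcsin(z/.263)))
a=manip.read_camera("scene");b=manip.read_camera("top")
cv2.imwrite("pics/end.png",cv2.resize(np.hstack([a[60:400,140:440],b[110:310,100:400][:, :].repeat(1,0) if 0 else cv2.resize(b[110:310,100:440],(578,340))]),None,fx=.9,fy=.9)[:,:,::-1])
E
```

```text
[0.59977292 0.00733285 0.31317433] [-13.02744725   3.76129171  13.25618816] 24.971076250076294 0.011394899146014251
50.226582990377054 0.26565121868212005 50.92561102280984
```

View pics/end.png

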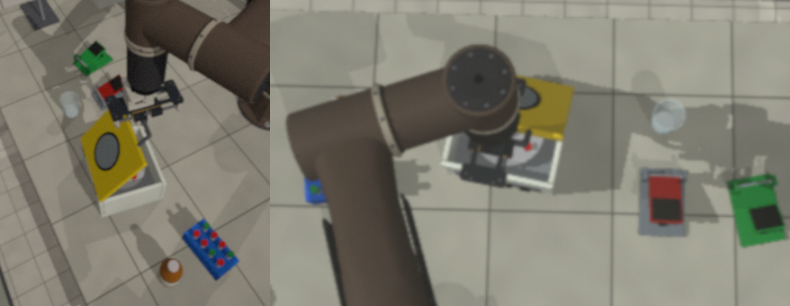

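The picture shows the lid open at about 50° with the bar still in the gripper. The pedal is up at (665,205), and the rack, beaker and bottle are where they were. The lid is steady, so I hand in.

```bash
python3 -c "
from cell import manip
print(manip.sign_off())"
```

```text
the job is handed in; nothing more can be done
None
```

I handed the job in with the lid held steady at about 50° by its front bar, after pressing the pedal onto its stop for over a second and letting it come back up; the rack, beaker and bottle look unmoved in the last pictures, and the hand-in gave no verdict.

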